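# Shut the ultrasonic cleaner and press start

## Robot

A 6-joint arm with a two-finger parallel gripper is mounted at the origin on the work surface. World frame = base frame: x ahead of the robot, y to its left, z up, the work surface at z = 0. Lengths are in m, angles in rad, forces in N, time in s.
With the tool pointing down it reaches from about 0.35 to 0.775 m from the base axis. Payload 5.5 kg.
Tool frame: the origin (TCP) lies at the very end of the fingers, on their centre line; the grasp point (between the pads) lies 19 mm behind it (grip_point_offset is the distance from the TCP to the grasp point, in m); z points along the fingers, y is the direction in which the jaws open and shut (so a half turn about z gives the same grasp; the last joint's range is limited). The gripper opens to 85 mm and grips with 20 to 120 N. Pads are 22 mm wide; open, the fingers measure 114 mm over their backs; the gripper's body (76 mm by 85 mm) begins 54 mm behind the grasp point. The pads swing forward as they close: fully open they stand 13 mm farther back than shut.
Start: joints at [0.971, 0.313, 0.046, 1.304, 0, 1.431], TCP at [0.255, 0.515, 0.231] pointing down, gripper open.
Joint ranges: [-2.76, 2.76], [-0.86, 1.69], [-1.03, 1.26], [-2.2, 2.34], [-1.47, 1.5], [-3.14, 3.14]. Speed limits (rad/s): [2.57, 2.57, 3.14, 3.14, 3.14, 3.14].

## Interface

Orientations are given as a unit quaternion [w, x, y, z].
In Python, from workcell import * gives the robot as it stands.
- The arm moves only by the shell command python3 -m crank 'ROWS' [OPENING] [FORCE]. ROWS is a JSON object of lists of equal length, an entry for each row: "travel": the shift along the tool's x, y, z in units of 40 mm (1.0 is 40 mm), a list of three; "turn": the turn about the tool's z in rad. In form: {"travel": [[x, y, z], ...], "turn": [turn, ...]}. A call has 1 to 5 rows; each row is the pose to reach, as a shift and turn from the pose commanded when the call began, along the tool's axes at that moment; what a row does not reach only later rows make up. A row lasts 1/12 s, in which the tool goes at most 41.7 mm and 7.16 degrees, less where a joint would pass 70% of its speed; a pose out of reach is approached as far as the arm can. A call with a gripper value outside its range is refused whole. OPENING is the finger opening in mm, from 0 to 85.4, set as the call begins (- or left out, the last holds). The fingers move at their own pace and stop on an object; FORCE is the grip in N (left out, the last holds). Time passes only in rows, so rows that repeat a pose let the fingers close. It gives the time, the measured TCP pose, the force and the opening at its end, in the units of the state.
- get_state(): the state, without advancing time (a new reading comes with each control period).
- read_camera(name): name is "side" or "top"; returns a dict with "image" (420x560x3 uint8, red, green, blue), "K" (3x3 intrinsics, pixels), "R" (3x3) and "t" (3): a world point X has camera coordinates R X + t. Camera axes: x right, y down, z forward; pixel columns grow to the right and rows downward; lengths in m; the calibration is good to about 2 mm. A picture is of the moment at which its call begins. There is no depth.
- hand_in(): hands the job in, once; it reports no verdict.
The state is a dict: "clock": time; "joint_pos": joint angles; "qvel": joint speeds; "tau": joint torques, N m; "tcp_pos": TCP position; "orientation": TCP orientation; "wrist_force": force on the tool from outside, world axes, zero at the start; "ft_torque": the same for the moment, N m; "finger_gap": finger opening in m.
Only numpy, scipy, OpenCV 4.12 (cv2) and the standard library are available. Lean on these libraries where they do the work, as an engineer would, in place of code of your own. Each camera call takes 0.05 s, during which the arm holds its last target. There are 200 camera calls.

## Task

The ultrasonic cleaner's lid has been left ajar: push it down with the fingertips until it is fully shut. Then gently press the round start key until it gives, and let it come up again. Leave the square and oblong keys, the beaker, the bottle and the jar alone, and do not lift the lid.

Things in the scene. Friction and masses are not known exactly. Their poses are not given: they have to be found in the camera images.
- cleaner: bench-top ultrasonic cleaner, white housing 240 (front to back, x) x 240 wide (y) x 120 mm high, fixed to the bench. Origin at the centre of its underside; its x axis points to its back, so the flat black key ledge (90 mm deep, top 120 mm above the bench, all across the front) is on its -x side, facing the robot; the open tank with its lid lies behind the ledge.
- lid (a joint): angle (rad) of the black lid, a flat plate 143 (front to back) x 226 x 10 mm hinged along the cleaner's back edge: 0 = shut flat, larger = free front edge raised. It starts ajar, 0.35 to 0.7. The hinge is stiff: the lid stays where it is left, and about 2 N on its upper face, well away from the hinge, swings it down. When shut its upper face is 131 mm above the bench and its front edge 28 mm in front of the cleaner's origin.
- lid_hinge (a point): middle of the lid's hinge line, at the cleaner's back edge (115 mm behind the cleaner's origin), 121 mm above the bench. The hinge line runs along the cleaner's y.
- lid_push (a point): point on the lid's upper face, midway across, 95 mm from the hinge line towards the free edge (48 mm short of that edge). It moves with the lid.
- key_round_top (a point): centre of the top face of the round START key: the only disc-shaped key, white plastic, 30 mm in diameter, on a slightly larger grey bezel. The top stands 14 mm above the ledge (134 mm above the bench) when not pressed. The three keys stand in one row across the ledge, 66 mm apart, 78 mm in front of the cleaner's origin; which key is at the left, middle or right varies.
- key_round (a joint): how far the round key is pressed straight down (m): 0 = up, 0.008 = bottomed. Sprung: it starts to move at about 2.5 N, 5 N press it about 3.7 mm, 6 N about 5 mm, 8 N to the bottom; it springs back when let go. It switches 3 mm down; there is no need to drive it hard onto its stop.
- key_square_top (a point): centre of the top face of the square key, 26 x 26 mm, same white plastic, height and spring as the round one. To be left alone.
- key_square (a joint): how far the square key is pressed (m), 0 = up, to be left alone.
- key_bar_top (a point): centre of the top face of the oblong key, 44 mm (front to back) x 16 mm, same white plastic, height and spring as the round one. To be left alone.
- key_bar (a joint): how far the oblong key is pressed (m), 0 = up, to be left alone.
- beaker: white plastic beaker, 68 mm across, 100 mm high, standing on the bench to the cleaner's left (+y); origin under its centre. To be left alone.
- bottle: amber glass bottle with a black cap, 56 mm across, 140 mm high, standing to the cleaner's right (-y); origin under its centre. To be left alone.
- jar: small glass jar with a steel cap, 48 mm across, 55 mm high, standing in front of the cleaner; origin under its centre. To be left alone.

How it is judged:
On the way, in this order (a step that is already met when the one before it is completed fails the run):
1. the lid is pushed fully shut (value of joint lid below 0.03 rad), for 0.1 s.
2. the round key is pressed at least 3 mm with the lid shut (value of joint key_round above 0.003 m and value of joint lid below 0.03 rad), for 0.05 s.
At the end, for the whole second after the job is handed in: The lid is shut (under 0.03 rad), all three keys are up (within 1 mm), and the beaker, bottle and jar stand upright within 15 mm of where they were (value of joint lid below 0.03 rad and value of joint each of key_round, key_square, key_bar below 0.001 m and distance of each of beaker, bottle, jar from where it was at the start of the episode below 0.015 m and angle between each of beaker, bottle, jar's own z axis and vertical below 0.1 rad); the robot touches nothing.
It fails at once if the round key is pressed before the lid is shut (value of joint key_round above 0.003 m and value of joint lid above 0.05 rad).
It fails at once if the square or oblong key is pressed (over 1 mm) (value of joint any of key_square, key_bar above 0.001 m).
It fails at once if the round key is pressed roughly (over 35 N) (contact force between key_round and anything else above 35 N).
It fails at once if the lid is lifted (beyond 0.78 rad, or swung upward faster than 0.5 rad/s) (value of joint lid above 0.78 rad or (value of joint lid above 0.05 rad and velocity of joint lid above 0.5 rad/s)).
It fails at once if the beaker, bottle or jar is moved (over 15 mm), lifted or tipped (distance of any of beaker, bottle, jar from where it was at the start of the episode above 0.015 m or angle between any of beaker, bottle, jar's own z axis and vertical above 0.2 rad).
It also fails if it takes over 38 s, if anything falls off the work surface, if the arm or the gripper's body presses on something with over 40 N, if the wrist force passes 120 N, or if a joint passes its speed limit or range.

## Working session

There is one attempt and no reset: what is moved stays moved. The work goes in short steps, Python scripts to look and compute and a shell command to move; the robot and the scene stay as the last step left them, time stands still between calls to the robot, and variables do not carry over. Pictures are saved under pics/ and viewed, about 8 in all and at most 12, crops included, and the job is handed in when it is done.

```bash
mkdir -p pics; cat > h.py <<'E'
from workcell import *
import numpy as np, cv2
def snap(n,f):
    c=read_camera(n); cv2.imwrite('pics/'+f,cv2.cvtColor(c['image'],cv2.COLOR_RGB2BGR))
    np.savez('pics/'+f+'.npz',**{k:np.array(v) for k,v in c.items()}); return c
def load(f): return dict(np.load('pics/'+f+'.npz'))
def ray(c,u,v,z):
    C=-c['R'].T@c['t']; d=c['R'].T@np.linalg.inv(c['K'])@np.array([u,v,1.]); return C+d*(z-C[2])/d[2]
def proj(c,X):
    p=c['K']@(c['R']@np.array(X)+c['t']); return p[:2]/p[2]
E
python3 - <<'E'
from h import *
for n in('top','side'):
    c=snap(n,n+'0.png'); print(n,-c['R'].T@c['t'],c['R'][2])
s=get_state(); print(s['clock'],s['tcp_pos'],s['orientation'],s['finger_gap'])
a=cv2.imread('pics/top0.png');b=cv2.imread('pics/side0.png')
E
```

```text
top [0.42245435 0.03000523 1.08901388] [ 0.11082217 -0.00208037 -0.99383807]
side [ 0.11870047 -0.63918276  0.87564459] [ 0.39686181  0.61016452 -0.68571128]
0.1 [0.25492501 0.51488522 0.23050515] [-3.00579471e-04  2.27869099e-01  9.73691422e-01 -7.72855928e-04] 0.08557264251676601
```

View pics/top0.png

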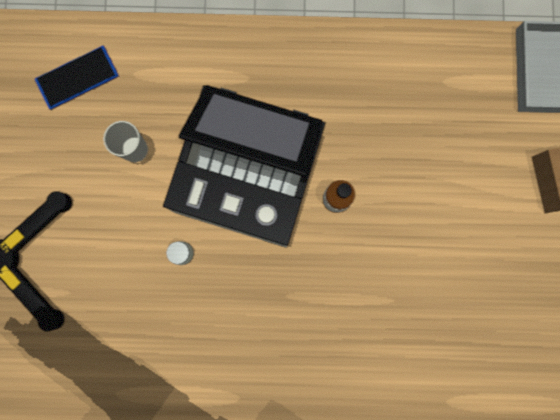

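View pics/side0.png

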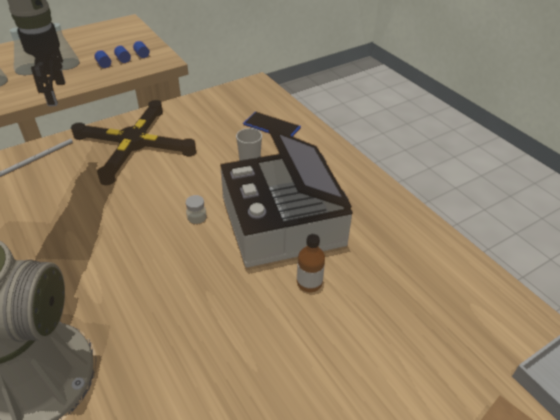

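Top view: the keys are bar (197,192), square (232,203) and round (266,214). The lid is ajar behind them, with the bottle at (340,194), jar (178,253) and beaker (124,142). Next I'll locate these in world coordinates.

```bash
cat > m.py <<'E'
from h import *
P={}
for f,g in(('top0.png',dict(bar=(197,192),sq=(232,203),round=(266,214))),('side0.png',dict(bar=(243,172),sq=(249,190),round=(257,210)))):
    c=load(f); im=c['image'].astype(int); m=((im.min(2)>150)).astype(np.uint8)
    n,L,st,ce=cv2.connectedComponentsWithStats(m)
    for k,(u,v) in g.items():
        i=[j for j in range(1,n) if np.hypot(*(ce[j]-(u,v)))<10 and st[j,4]>30]
        for j in i: print(f,k,ce[j].round(1),st[j,4],ray(c,*ce[j],.134).round(4)); P[f,k]=ray(c,*ce[j],.134)
t='top0.png'
d=P[t,'bar']-P[t,'round']; print('spacing',np.linalg.norm(d)/2)
y=d[:2]/np.linalg.norm(d[:2]); x=np.array([y[1],-y[0]]); yaw=np.arctan2(x[1],x[0])
mid=np.mean([P[t,k][:2] for k in('bar','sq','round')],0); O=mid+.078*x
print('yaw',yaw,'origin',O,'hinge',O+.115*x)
c=load(t)
for th in(.35,.5,.6,.7):
    r=.143; 
    for s in(-.113,.113):
        q=O+x*(.115-r*np.cos(th))+y*s; print(th,proj(c,[*q,.126+r*np.sin(th)]).round(), proj(load('side0.png'),[*q,.126+r*np.sin(th)]).round())
    q=O+x*(.115-.095*np.cos(th)+.01*np.sin(th)*0); print(' push',q.round(3),round(.131+.095*np.sin(th),3))
E
python3 m.py
```

```text
top0.png bar [195.6 192.3] 191 [0.5473 0.1709 0.134 ]
top0.png sq [230.6 203.2] 190 [0.5292 0.1077 0.134 ]
top0.png round [265.8 214.1] 201 [0.5112 0.0442 0.134 ]
side0.png sq [248.8 188.1] 40 [0.5278 0.1068 0.134 ]
side0.png round [256.5 207.8] 49 [0.5099 0.0439 0.134 ]
spacing 0.06588402197330682
yaw -0.2768935849822149 origin [0.60426838 0.08626104] hinge [0.71488795 0.05482362]
0.35 [302. 188.] [291. 203.]
0.35 [177. 149.] [261. 139.]
 push [0.629 0.079] 0.164
0.5 [304. 181.] [295. 195.]
0.5 [177. 142.] [265. 131.]
 push [0.635 0.078] 0.177
0.6 [306. 176.] [299. 189.]
0.6 [177. 136.] [268. 126.]
 push [0.639 0.076] 0.185
0.7 [308. 169.] [304. 184.]
0.7 [177. 129.] [272. 121.]
 push [0.645 0.075] 0.192
```

```bash
python3 -m crank '{"travel":[[-0.6,-0.3,-0.5],[-1.5,-0.65,-0.9],[-2.4,-1.0,-1.0],[-3.3,-1.4,-1.0],[-4.2,-1.8,-1.0]],"turn":[0,0,0,0,0]}' 0 20
python3 -m crank '{"travel":[[-0.9,-0.4,0],[-1.8,-0.8,0],[-2.7,-1.2,0],[-3.6,-1.6,0],[-4.5,-2.0,0]],"turn":[0,0,0,0,0]}'
python3 -m crank '{"travel":[[-0.9,-0.4,0],[-1.8,-0.8,0],[-2.7,-1.1,0],[-3.6,-1.4,0],[-4.3,-1.8,0]],"turn":[0,0,0,0,0]}'
python3 -m crank '{"travel":[[0,0,0],[0,0,0]],"turn":[0,0]}'
python3 -c "
from h import *
snap('side','side1.png');s=get_state();print(s['clock'],s['tcp_pos'],s['wrist_force'],s['orientation'])"
```

```text
clock: 0.52
tcp_pos: [0.3746, 0.3751, 0.2716]
orientation: [0.0, 0.227, 0.974, 0.0]
wrist_force: [0.3, -0.1, -1.0]
finger_gap: 0.0259
clock: 0.93
tcp_pos: [0.5003, 0.2229, 0.271]
orientation: [-0.0, 0.228, 0.974, -0.0]
wrist_force: [0.6, -0.1, 0.3]
finger_gap: -0.0002
clock: 1.35
tcp_pos: [0.6235, 0.0819, 0.2703]
orientation: [-0.0, 0.228, 0.974, -0.0]
wrist_force: [0.2, 0.2, 0.1]
finger_gap: -0.0001
clock: 1.52
tcp_pos: [0.6223, 0.082, 0.2699]
orientation: [-0.001, 0.229, 0.973, -0.0]
wrist_force: [-0.5, 0.4, -0.5]
finger_gap: -0.0001
1.5667 [0.62154082 0.08324323 0.27032497] [-0.25937684  0.3438128   0.52713368] [-1.03209896e-03  2.28617132e-01  9.73515866e-01 -1.56765826e-05]
```

View pics/side1.png

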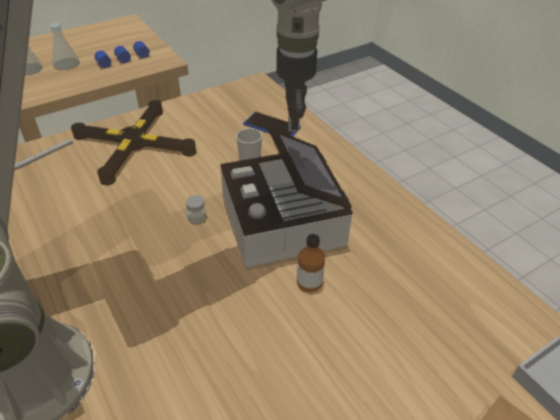

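The fingertips at (298,130) are above the raised lid. Descending in stages.

```bash
python3 -m crank '{"travel":[[0,0,0.4],[0,0,0.8],[0,0,1.2],[0,0,1.6],[0,0,1.8]],"turn":[0,0,0,0,0]}'
python3 -m crank '{"travel":[[0,0,0.2],[0,0,0.4],[0,0,0.6],[0,0,0.8],[0,0,1.0]],"turn":[0,0,0,0,0]}'
python3 -m crank '{"travel":[[0,0,0.1],[0,0,0.2],[0,0,0.3],[0,0,0.4],[0,0,0.4]],"turn":[0,0,0,0,0]}'
```

```text
clock: 1.98
tcp_pos: [0.6198, 0.0854, 0.1977]
orientation: [-0.001, 0.227, 0.974, -0.0]
wrist_force: [-0.8, 0.7, 1.8]
finger_gap: -0.0002
clock: 2.4
tcp_pos: [0.622, 0.084, 0.1592]
orientation: [0.0, 0.228, 0.974, 0.0]
wrist_force: [-1.2, 0.4, 2.7]
finger_gap: 0.0004
clock: 2.82
tcp_pos: [0.6216, 0.0837, 0.1424]
orientation: [-0.0, 0.228, 0.974, -0.0]
wrist_force: [0.5, -0.4, 0.6]
finger_gap: -0.0002
```

```bash
python3 -m crank '{"travel":[[0,0,0.08],[0,0,0.16],[0,0,0.24],[0,0,0.26],[0,0,0.26]],"turn":[0,0,0,0,0]}'
python3 -m crank '{"travel":[[0,0,0.03],[0,0,0.05],[0,0,0.05]],"turn":[0,0,0]}'

```

```text
clock: 3.23
tcp_pos: [0.6217, 0.0838, 0.1324]
orientation: [-0.0, 0.228, 0.974, -0.0]
wrist_force: [0.3, 0.2, -0.0]
finger_gap: -0.0001
clock: 3.48
tcp_pos: [0.6219, 0.0838, 0.1311]
orientation: [0.0, 0.228, 0.974, 0.0]
wrist_force: [-0.8, 0.1, 1.5]
finger_gap: -0.0003
```

```bash
python3 -m crank '{"travel":[[0,0,0.03],[0,0,0.05],[0,0,0.05]],"turn":[0,0,0]}'
python3 -m crank '{"travel":[[0,0,0.03],[0,0,0.05],[0,0,0.05]],"turn":[0,0,0]}'

```

```text
clock: 3.73
tcp_pos: [0.6219, 0.0838, 0.1309]
orientation: [0.001, 0.228, 0.974, 0.0]
wrist_force: [-5.2, 0.1, 10.6]
finger_gap: 0.0003
clock: 3.98
tcp_pos: [0.622, 0.0839, 0.1309]
orientation: [0.002, 0.228, 0.974, 0.0]
wrist_force: [-9.1, -0.3, 21.4]
finger_gap: 0.0004
```

Force rises sharply at z = 0.131, so the lid is on its stop. I'll lift, move over the round key and take a look.

```bash
python3 -m crank '{"travel":[[0,0,-0.3],[0,0,-0.8],[0,0,-1.4],[0,0,-1.7],[0,0,-1.7]],"turn":[0,0,0,0,0]}'
python3 -m crank '{"travel":[[0.4,-0.4,0],[0.9,-0.95,0],[1.5,-1.55,0],[2.05,-2.1,0],[2.05,-2.1,0]],"turn":[0,0,0,0,0]}'
python3 -m crank '{"travel":[[0,0,0],[0,0,0]],"turn":[0,0]}'
python3 -c "
from h import *
c=snap('side','side2.png');s=get_state();print(s['clock'],s['tcp_pos'],s['wrist_force'])
im=cv2.imread('pics/side2.png');cv2.imwrite('pics/s2c.png',cv2.resize(im[90:290,170:400],None,fx=3,fy=3))"
```

```text
clock: 4.4
tcp_pos: [0.6238, 0.0838, 0.1984]
orientation: [0.003, 0.228, 0.974, 0.001]
wrist_force: [0.6, 0.4, 0.5]
finger_gap: -0.0
clock: 4.82
tcp_pos: [0.5041, 0.0443, 0.1928]
orientation: [-0.004, 0.228, 0.974, -0.001]
wrist_force: [-0.2, 0.4, -0.3]
finger_gap: -0.0
clock: 4.98
tcp_pos: [0.5116, 0.0448, 0.1946]
orientation: [0.0, 0.228, 0.974, 0.0]
wrist_force: [0.4, -0.3, -0.5]
finger_gap: -0.0001
5.0333 [0.51209567 0.0449541  0.19471219] [-0.163531   -0.01960973 -0.50738574]
```

View pics/s2c.png

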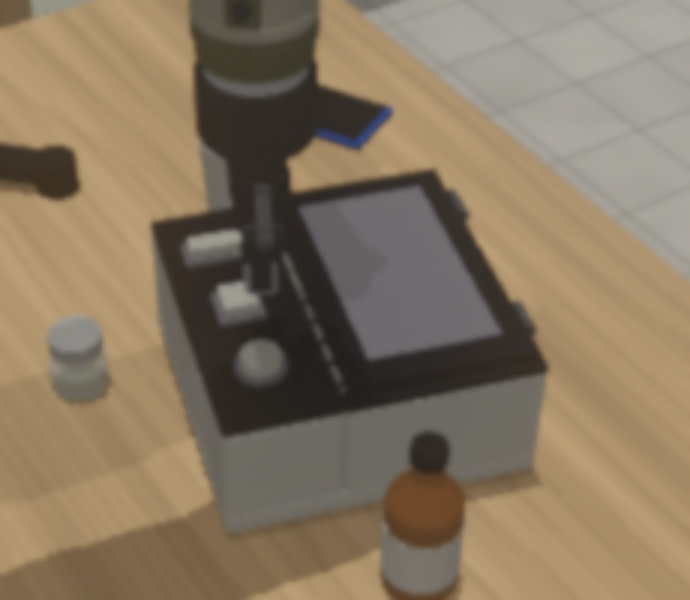

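The lid is flat shut in the view. The fingertip at crop (262,290) is over the round key at crop (260,362). Descending.

```bash
python3 -c "
from h import *
c=load('side2.png');print(ray(c,257.3,186.7,.195))"
python3 -m crank '{"travel":[[0,0,0.3],[0,0,0.6],[0,0,0.9],[0,0,1.2],[0,0,1.3]],"turn":[0,0,0,0,0]}'
python3 -m crank '{"travel":[[0,0,0],[0,0,0.07],[0,0,0.14],[0,0,0.2],[0,0,0.2]],"turn":[0,0,0,0,0]}'
```

```text
[0.51080355 0.04019043 0.195     ]
clock: 5.45
tcp_pos: [0.5113, 0.0452, 0.1408]
orientation: [-0.001, 0.228, 0.974, -0.0]
wrist_force: [0.1, -0.0, -0.1]
finger_gap: -0.0
clock: 5.87
tcp_pos: [0.5111, 0.045, 0.1348]
orientation: [0.0, 0.228, 0.974, 0.0]
wrist_force: [0.3, -0.4, 0.4]
finger_gap: -0.0
```

```bash
python3 -m crank '{"travel":[[0,0,0.03],[0,0,0.06],[0,0,0.08],[0,0,0.08]],"turn":[0,0,0,0]}'
python3 -m crank '{"travel":[[0,0,0.02],[0,0,0.04],[0,0,0.04]],"turn":[0,0,0]}'
```

```text
clock: 6.2
tcp_pos: [0.5113, 0.0449, 0.1321]
orientation: [0.0, 0.228, 0.974, 0.0]
wrist_force: [-0.2, 0.4, 2.9]
finger_gap: 0.0
clock: 6.45
tcp_pos: [0.5113, 0.0449, 0.1304]
orientation: [0.0, 0.228, 0.974, 0.0]
wrist_force: [-0.5, -0.7, 4.6]
finger_gap: 0.0002
```

```bash
python3 -m crank '{"travel":[[0,0,0.03],[0,0,0.06],[0,0,0.06],[0,0,0.06]],"turn":[0,0,0,0]}'
```

```text
clock: 6.78
tcp_pos: [0.5113, 0.0449, 0.1281]
orientation: [0.0, 0.228, 0.974, 0.0]
wrist_force: [-0.1, 0.3, 6.5]
finger_gap: 0.0
```

The key is down about 5.5 mm at 6.5 N, past the 3 mm switching point. Releasing and rising clear.

```bash
python3 -m crank '{"travel":[[0,0,-0.1],[0,0,-0.3],[0,0,-0.8],[0,0,-1.5],[0,0,-2.3]],"turn":[0,0,0,0,0]}'
python3 -m crank '{"travel":[[0.3,0,-0.6],[1,0,-1.0],[1.8,0,-1.0],[2.5,0,-1.0],[2.5,0,-1.0]],"turn":[0,0,0,0,0]}'
python3 -m crank '{"travel":[[0,0,0],[0,0,0],[0,0,0]],"turn":[0,0,0]}'
python3 -c "
from h import *
c=snap('side','side3.png');s=get_state();print(s['clock'],s['tcp_pos'],s['wrist_force'])
im=cv2.imread('pics/side3.png');cv2.imwrite('pics/s3c.png',cv2.resize(im[90:290,170:400],None,fx=3,fy=3))
a=load('side0.png')['image'].astype(int)
for n,(u,v) in dict(sq=(249,189),round=(257,209)).items(): print(n,np.abs(c['image'][v-6:v+7,u-6:u+7].astype(int)-a[v-6:v+7,u-6:u+7]).mean())"
```

```text
clock: 7.2
tcp_pos: [0.5094, 0.045, 0.2193]
orientation: [-0.002, 0.228, 0.974, -0.0]
wrist_force: [1.5, 0.3, 0.2]
finger_gap: 0.0002
clock: 7.62
tcp_pos: [0.4168, 0.0908, 0.2603]
orientation: [-0.001, 0.227, 0.974, 0.0]
wrist_force: [-1.0, 0.1, -0.5]
finger_gap: 0.0
clock: 7.87
tcp_pos: [0.4222, 0.089, 0.2596]
orientation: [0.0, 0.228, 0.974, 0.0]
wrist_force: [0.2, -0.2, 0.2]
finger_gap: -0.0002
7.9167 [0.42217083 0.08891313 0.25945283] [ 0.71267479  0.37119153 -0.1388662 ]
sq 5.715976331360947
round 6.447731755424063
```

View pics/s3c.png

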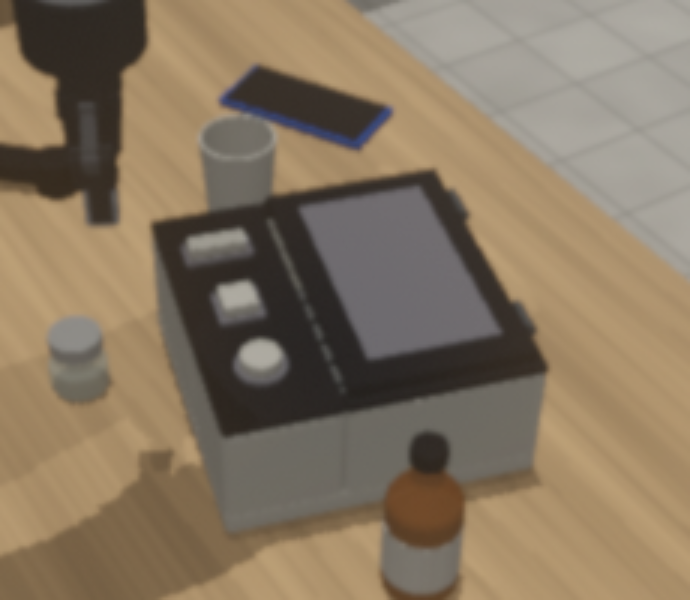

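The view shows the lid flat shut and all three keys up: bar at crop (217,245), square (239,298), round (261,358). The beaker, jar and bottle are upright in place, and the gripper is clear.

```bash
python3 -c "
from workcell import *
print(hand_in())"
```

```text
the job is handed in; nothing more can be done
None
```

I pushed the lid shut with the closed fingertips, then pressed the round start key and let it come up. The job is handed in, at about 8 s on the robot's clock; it reported no verdict.

- **Lid:** the fingertips met a hard stop at z = 0.131 m, the stated height of the shut lid, and I pressed it there with about 21 N.
- **Round key:** it went down about 5.5 mm at 6.5 N, past the 3 mm switching point, and then I released it.
- **Last picture:** the lid is flat and all three keys are up. The beaker, bottle and jar stand upright where they were, and the gripper is clear of everything. I judged the keys and objects by eye, not by measuring.

One check differed slightly: before the press, the camera put the fingertip about 5 mm from the robot's own reading. I took that as pixel-reading error and it was within the key's radius, so I didn't correct for it. No check failed.

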